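# Cull the long potato, scoop the round ones in the bin's corner and weigh them

### The job

Take the long crooked potato out of the wooden bin and lay it on the plate. Then take the metal scoop from the kitchen scale, drive it along the bin floor into the corner so that both round potatoes are trapped there and ride up into it (do not touch the round ones with the fingers), and set the filled scoop back down, level and on the middle of the scale, with both round potatoes in it. Leave the pepper mill, salt shaker and glass where they stand.

Things in the scene. Friction and masses are not known exactly. Their poses are not given: they have to be found in the camera images.
- potato_bin: Open rectangular bin of pale smooth wood, fixed to the worktop. Outer 282 (x) x 202 (y) x 66 mm high, walls and floor 6 mm thick; inner 270 x 190 mm, inner floor 6 mm above its origin. Origin at the centre of its underside, z up. Its +x end is the one far from the robot; the round potatoes lie in the far half toward its +x, +y corner, the long one in the near half.
- potato_a_mid (a point): Centre of a round (egg-shaped) brown potato, 60 mm long along its x, 48 mm thick, 60 g, smooth, lying on the bin floor close to the bin's +x, +y corner, its length roughly across the bin (along the bin's y); it rolls away when pushed.
- potato_b_mid (a point): Centre of the other round potato, same shape and size as potato_a, lying nearer the robot and nearer the bin's middle line.
- long_potato_mid (a point): Centre of the long crooked potato, same skin: 126 mm long along its x, 34 mm thick (y and z), slightly banana-shaped with its ends bent 12 mm toward its -y; 100 g. Lies flat in the near half of the bin, roughly across it.
- scoop_handle (a point): Centre of the scoop's black grip bar, 108 mm above the scoop's underside; x toward the open mouth, z up. The bar runs along x above the pan (x -62 to +41 mm), 24 mm wide, 20 mm high, on one post at the back. Steel pan: 140 mm wide outside, 136 inside, back wall at x = -62 mm, 52 mm high; side walls 45 mm high, near the mouth 16. 220 g empty, balances near here.
- scoop_lip (a point): Middle of the scoop's thin front lip, at the underside: 63 mm ahead (x) of the handle centre and 108 mm below it. Same axes. The side walls end 10 mm behind it. The lip is 1 mm high and ramps up to a 7.5 mm crest 23 mm behind it; behind the crest the pan floor dips to 3 mm, so what has rolled in stays in while the scoop is level.
- scale_top (a point): Centre of the top of a flat kitchen scale, fixed to the worktop: 200 (x) x 190 (y) x 20 mm; z up. The scoop stands on it at the start, and the handle centre is then 108 mm above this point.
- plate: White plate, 200 mm across, 22 mm high, loose. Origin at the centre of its underside. It may stand to the left or the right of the bin, with the scale on the other side.
- pepper_mill: Bystander: wooden pepper mill, 46 mm across, 127 mm tall; origin under its centre.
- salt_shaker: Bystander: glass salt shaker, 42 mm across, 80 mm tall; origin under its centre.
- glass: Bystander: drinking glass, 81 mm across, 93 mm tall; origin under its centre.
Not all that is in view belongs to the job. Leave any orange look-alike of the part that bears long_potato_mid alone.

How it is judged:
On the way, in this order (a step that is already met when the one before it is completed fails the run):
1. the long potato lies on the plate, released (horizontal distance between long_potato_mid and plate below 0.06 m and z of long_potato_mid in the frame of plate between 0.005 and 0.045 m and contact force between the fingers and long_potato below 0.05 N), for 0.2 s.
2. both round potatoes are in the scoop and the scoop is lifted clear above the bin (x of potato_a_mid in the frame of scoop_handle between -0.065 and 0.045 m and y of potato_a_mid in the frame of scoop_handle between -0.068 and 0.068 m and z of potato_a_mid in the frame of scoop_handle between -0.108 and -0.05 m and x of potato_b_mid in the frame of scoop_handle between -0.065 and 0.045 m and y of potato_b_mid in the frame of scoop_handle between -0.068 and 0.068 m and z of potato_b_mid in the frame of scoop_handle between -0.108 and -0.05 m and z of scoop_handle in the frame of potato_bin above 0.19 m), for 0.2 s.
At the end, for the whole second after the job is handed in: The long potato lies on the plate (centre within 60 mm of the plate's centre). The scoop stands level (within 0.08 rad) on the scale, handle centre within 45 mm of the scale's centre and 100 to 114 mm above its top, with both round potatoes inside its pan (horizontal distance between long_potato_mid and plate below 0.06 m and z of long_potato_mid in the frame of plate between 0.005 and 0.045 m and x of potato_a_mid in the frame of scoop_handle between -0.065 and 0.045 m and y of potato_a_mid in the frame of scoop_handle between -0.068 and 0.068 m and z of potato_a_mid in the frame of scoop_handle between -0.108 and -0.05 m and x of potato_b_mid in the frame of scoop_handle between -0.065 and 0.045 m and y of potato_b_mid in the frame of scoop_handle between -0.068 and 0.068 m and z of potato_b_mid in the frame of scoop_handle between -0.108 and -0.05 m and z of scoop_handle in the frame of scale_top between 0.1 and 0.114 m and angle between scoop_handle's own z axis and vertical below 0.08 rad and horizontal distance between scoop_handle and scale_top below 0.045 m); the robot touches nothing.
It fails at once if the fingers touch a round potato (contact force between the fingers and potato_a above 1 N or contact force between the fingers and potato_b above 1 N).
It fails at once if the pepper mill, salt shaker or glass is moved more than 30 mm (distance of any of pepper_mill, salt_shaker, glass from where it was at the start of the episode above 0.03 m).
It also fails if it takes over 72 s, if anything falls off the work surface, if the arm or the gripper's body presses on something with over 40 N, if the wrist force passes 120 N, or if a joint passes its speed limit or range.

### The arm

A 6-joint arm with a two-finger parallel gripper is mounted at the origin on a cart in front of the work surface, level with it; the furniture and walls round the work are solid. World frame = base frame: x ahead of the robot, y to its left, z up, the work surface at z = 0. Lengths are in m, angles in rad, forces in N, time in s.
With the tool pointing down it reaches from about 0.3 to 0.875 m from the base axis. Payload 6.4 kg.
Tool frame: the origin (TCP) lies midway between the tips of the shut fingers; the grasp point (between the pads) lies 19 mm behind it (ctrl.pinch_z is the distance from the TCP to the grasp point, in m); z points along the fingers, y is the line along which they close (so a half turn about z gives the same grasp; the last joint's range is limited). The gripper opens to 85 mm and grips with 20 to 120 N. Pads are 22 mm wide; open, the fingers measure 114 mm over their backs; the gripper's body (76 mm by 85 mm) begins 54 mm behind the grasp point. The pads swing forward as they close: fully open they stand 13 mm farther back than shut.
Start: joints at [1.03, 0.181, 1.607, -0, 1.354, -0.206], TCP at [0.189, 0.543, 0.231] pointing down, gripper open.
Joint ranges: [-2.99, 2.99], [-0.89, 2.07], [0.3, 2.58], [-1.14, 4.28], [0, 2.63], [-3.12, 3.12]. Speed limits (rad/s): [2.57, 2.57, 3.01, 3.14, 3.14, 3.14].

### API

Orientations are given as a unit quaternion [w, x, y, z].
In Python, from bench import ctrl gives the robot as it stands.
- The arm moves only by the tool apply_moves, never from a script. Its argument "moves" is a list of rows, each an object with "jaw": the opening, from 0 (shut) to 1 (fully open); "offset": the shift along the tool's x, y, z in mm, a list of three; "rot": the turn, a rotation vector about the tool's x, y, z in degrees, a list of three. In form: [{"jaw": jaw, "offset": [dx, dy, dz], "rot": [ax, ay, az]}, ...]. A call has exactly 5 rows; each row shifts and turns the commanded pose from where the row before left it, along the tool's axes as they then stand; what a row does not reach is not made up. A row lasts 1/8 s, in which the tool goes at most 62.5 mm and 10.7 degrees, less where a joint would pass 70% of its speed; a pose out of reach is approached as far as the arm can. A call is refused whole if a number of a shift passes 62.5 or a number of a turn 10.7, either way. A call with a gripper value outside its range is refused whole. The fingers move at their own pace and stop on an object; the grip force is fixed at half the most. Time passes only in rows, so rows that do not move let the fingers close, or fill a call up. It gives the time, the measured TCP pose, the force, the opening and the grip force at its end, in the units of the state.
- ctrl.get_obs(): the state, without advancing time (a new reading comes with each control period).
- ctrl.camera(name): name is "scene" or "top" or "wrist"; returns (picture, depth): 400x640x3 uint8, red, green, blue; 400x640 float32, m along the optical axis (not along the pixel's ray), 0 where there is no reading.
- ctrl.camera_params(name): a dict with "K" (3x3 intrinsics, pixels), "cam_to_world" (4x4, takes a point from camera to world coordinates); the wrist camera has in their place "mount" (4x4, takes a point from camera to tool coordinates, whose origin is the TCP and whose axes are the flange's). Camera axes: x right, y down, z forward; pixel columns grow to the right and rows downward; lengths in m; the calibration is good to about 2 mm. A picture is of the moment at which its call begins: read the wrist's pose just before it. camera_params takes no time and is no camera call.
- ctrl.hand_in(): hands the job in; it is judged then, once.
Trained networks look in the newest picture that a camera, given by its name, has taken for a name from the list of things; names that differ only in an ending like _2 or _b are one class to them, and where a whole thing is asked for, a point or a joint stands for the part that bears it (a point fixed in the world has none). Each returns a list of dicts, best first, with "score" (0 to 1); they miss things now and then, are a little off and sometimes report something else, mostly with a low value. They report only what shows in the picture. A call takes as long as a camera call. They do not tell look-alikes from the thing itself.
- ctrl.outline_of(camera, target): "region" (400x640 bool, what is visible of it) and "position" ([column, row] in pixels, amid what is visible of it).
The state is a dict: "time_s": time; "q": joint angles; "dq": joint speeds; "joint_efforts": joint torques, N m; "eef_pos": TCP position; "eef_rot": TCP orientation; "wrist_force": force on the tool from outside, world axes, zero at the start; "torque": the same for the moment, N m; "opening": opening from 0.0 (shut) to 1.0 (fully open); "grasp_force": force on a finger pad.
Only numpy, scipy, OpenCV 4.12 (cv2) and the standard library are available. Lean on these libraries where they do the work, as an engineer would, in place of code of your own. Each camera call takes 0.05 s, during which the arm holds its last target. There are 200 camera calls.

## Working session

There is one attempt and no reset: what is moved stays moved. The work goes in short steps, Python scripts to look and compute and a tool call to move; the robot and the scene stay as the last step left them, time stands still between calls to the robot, and variables do not carry over. Pictures are saved under pics/ and viewed, at most 12 in all, crops included, and the job is handed in when it is done.

Besides the shell and the picture viewer there is one more tool, called after "Emit:" as name(argument=value, ...) on one line, values as JSON. apply_moves: Moves the arm, as the interface text tells. Its arguments: {"type":"object","properties":{"moves":{"type":"array"}},"required":["moves"]}

```bash
ls; mkdir -p pics
cat > h.py <<'E'
import numpy as np, cv2
from bench import ctrl
from scipy.spatial.transform import Rotation as R
def q2R(q): return R.from_quat([q[1],q[2],q[3],q[0]]).as_matrix()
def T(cam):
    p=ctrl.camera_params(cam)
    if 'mount' in p:
        o=ctrl.get_obs(); M=np.eye(4); M[:3,:3]=q2R(o['eef_rot']); M[:3,3]=o['eef_pos']
        return np.array(p['K']),M@np.array(p['mount'])
    return np.array(p['K']),np.array(p['cam_to_world'])
def shot(cam,name=None):
    K,M=T(cam); im,d=ctrl.camera(cam)
    if name: cv2.imwrite('pics/'+name+'.png',im[:,:,::-1])
    v,u=np.mgrid[:400,:640]; P=np.stack([(u-K[0,2])/K[0,0]*d,(v-K[1,2])/K[1,1]*d,d],-1)
    return im,d,P@M[:3,:3].T+M[:3,3]
E
python3 - <<'E'
from h import *
o=ctrl.get_obs(); print({k:np.round(v,3) for k,v in o.items()}); print(q2R(o['eef_rot']).round(3))
for cam in ['top','scene']:
    im,d,P=shot(cam,cam)
    for n in ['potato_bin','potato_a_mid','long_potato_mid','scoop_handle','scale_top','plate','pepper_mill','salt_shaker','glass']:
        for r in ctrl.outline_of(cam,n)[:3]:
            m=r['region']&(d>0); q=P[m]
            if len(q): print(cam,n,round(r['score'],2),np.round(r['position']),m.sum(),np.median(q,0).round(3),np.percentile(q,2,0).round(3),np.percentile(q,98,0).round(3))
E
```

```text
pics
{'time_s': np.float64(0.0), 'q': array([ 1.03 ,  0.182,  1.608,  0.   ,  1.354, -0.206]), 'dq': array([ 0.001,  0.001, -0.001,  0.   , -0.   , -0.   ]), 'joint_efforts': array([ 0.0000e+00, -4.4486e+01, -3.5134e+01, -0.0000e+00,  9.0000e-03,
       -0.0000e+00]), 'eef_pos': array([0.189, 0.543, 0.23 ]), 'eef_rot': array([-0.   ,  0.167,  0.986, -0.001]), 'wrist_force': array([0.558, 0.289, 0.62 ]), 'torque': array([-0.02 ,  0.002,  0.062]), 'grasp_force': np.float64(0.0), 'opening': np.float64(0.998)}
[[-0.944  0.329 -0.001]
 [ 0.329  0.944 -0.001]
 [ 0.    -0.002 -1.   ]]
top potato_bin 0.67 [356. 208.] 5321 [ 0.485 -0.02   0.006] [ 0.342 -0.102 -0.   ] [0.622 0.097 0.067]
top potato_a_mid 0.64 [335. 177.] 246 [0.581 0.044 0.046] [0.558 0.022 0.005] [0.611 0.065 0.055]
top long_potato_mid 0.96 [178. 232.] 461 [0.448 0.53  0.029] [0.392 0.488 0.014] [0.495 0.558 0.037]
top long_potato_mid 0.86 [344. 227.] 432 [0.417 0.022 0.035] [0.364 0.001 0.022] [0.477 0.042 0.043]
top scoop_handle 0.8 [253. 245.] 2013 [0.381 0.292 0.025] [0.322 0.229 0.018] [0.446 0.368 0.139]
top scale_top 
[... 714 characters left out ...]
_mid 0.59 [256. 336.] 679 [0.441 0.541 0.031] [0.389 0.495 0.002] [0.492 0.563 0.036]
scene scoop_handle 0.95 [323. 280.] 1816 [0.385 0.312 0.027] [0.326 0.247 0.021] [0.444 0.374 0.14 ]
scene scale_top 0.88 [298. 294.] 1501 [0.429 0.373 0.02 ] [0.313 0.248 0.008] [0.504 0.418 0.024]
scene pepper_mill 0.72 [264. 228.] 340 [0.608 0.262 0.065] [0.596 0.245 0.007] [0.628 0.272 0.123]
scene salt_shaker 0.6 [350. 136.] 467 [ 0.604 -0.328  0.065] [ 0.572 -0.389  0.006] [ 0.647 -0.308  0.093]
scene salt_shaker 0.47 [337. 162.] 179 [ 0.587 -0.208  0.045] [ 0.575 -0.227  0.003] [ 0.607 -0.199  0.082]
scene glass 0.94 [347. 137.] 464 [ 0.603 -0.329  0.064] [ 0.572 -0.39   0.002] [ 0.647 -0.308  0.093]
```

Run:
```python
import cv2
a=cv2.imread('pics/top.png')[120:300,140:500]; cv2.imwrite('pics/top2.png',cv2.resize(a,None,fx=2.2,fy=2.2,interpolation=cv2.INTER_CUBIC))
```

```text
(no output)
```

View pics/top2.png

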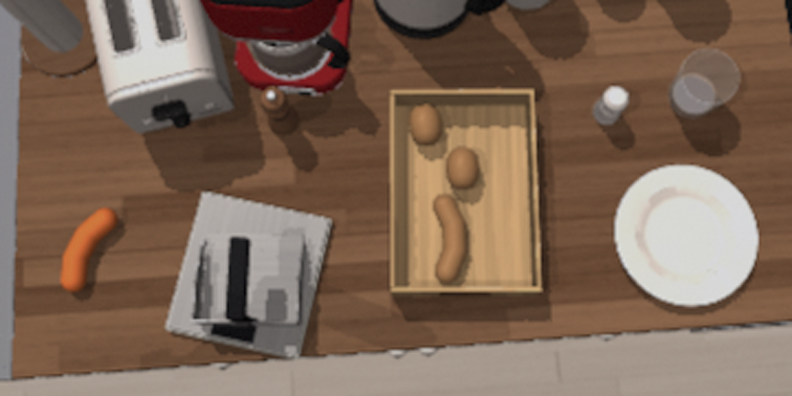

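The top view shows the bin with long potato at crop (452,238), the round ones at (425,123) and (462,167), the scoop on the scale at (240,285) with its mouth up-image (+x), the plate at (686,235), and the orange decoy on the left. Next I'll measure these more precisely.

```bash
cat >> h.py <<'E'
def rect(xy):
    (c,s,a)=cv2.minAreaRect((np.asarray(xy)[:,:2]*1000).astype(np.float32)); 
    if s[0]<s[1]: s=(s[1],s[0]); a+=90
    return np.round(c,1),np.round(s,1),round((a+90)%180-90,1)
def reg(cam,n,i=0):
    return ctrl.outline_of(cam,n)[i]['region']
def tool(dw): # world vector (mm) -> tool axes
    return (q2R(ctrl.get_obs()['eef_rot']).T@np.asarray(dw)).round(1)
E
python3 - <<'E'
from h import *
im,d,P=shot('top')
ok=d>0
X,Y,Z=P[...,0],P[...,1],P[...,2]
b=ok&(abs(Z-.066)<.007)&(X>.31)&(X<.66)&(abs(Y)<.14); print('bin',rect(P[b]))
l=ctrl.outline_of('top','long_potato_mid')
for r in l: 
  q=P[r['region']&ok&(Z>.02)]; print('long',r['position'],rect(q))
b=ok&(X>.31)&(X<.47)&(Y>.2)&(Y<.4)&(Z>.125)&(Z<.15); print('handle',rect(P[b]),np.median(Z[b]))
b=ok&(X>.25)&(X<.53)&(Y>.17)&(Y<.43)&(Z>.014)&(Z<.15); print('scale',rect(P[b]))
b=reg('top','plate')&ok&(Z>.016)&(Z<.03);print('plate',rect(P[b]))
for r in ctrl.outline_of('top','potato_a_mid'):
  q=P[r['region']&ok&(Z>.02)];print('pot',r['score'],rect(q),q[:,2].max())
b=ok&(X>.35)&(X<.63)&(abs(Y)<.08)&(Z>.028)
n,lab,st,c=cv2.connectedComponentsWithStats(b.astype(np.uint8))
for i in range(1,n):
  if st[i,4]>20: print(rect(P[lab==i]),st[i,4],Z[lab==i].max())
E
```

```text
bin (array([483.4,  -3.2]), array([283.5, 200. ]), -3.9)
long [175.7, 232.5] (array([447.1, 528.7]), array([118.6,  42.5]), -28.5)
long [344.1, 230.9] (array([415.9,  19.7]), array([115.2,  43. ]), -4.5)
long [458.2, 156.8] (array([ 609.6, -350.1]), array([82.4, 76.7]), -49.3)
handle (array([374.8, 298.2]), array([103. ,  24.8]), -4.3) 0.13649124395268109
scale (array([394.2, 302.5]), array([198.9, 188.8]), -16.4)
plate (array([ 403. , -309.8]), array([197.1, 196.9]), -63.1)
pot 0.8 (array([582.7,  45.3]), array([50.7, 40.7]), -5.3) 0.058395920395787115
(array([613.2,  69.7]), array([29.1, 21.1]), -1.3) 1325 0.7911265302412126
(array([614.1, -13.3]), array([133.2,  31.5]), -90.0) 4770 0.7929850289416076
(array([ 6.213e+02, -6.000e-01]), array([158. ,   9.2]), 85.7) 292 0.07033701742280618
(array([584.8,  43.4]), array([56.5, 44. ]), -4.3) 232 0.058395920395787115
(array([518.7,  -4. ]), array([59.2, 43.6]), -4.4) 240 0.058027804618787426
(array([421.4,  19.6]), array([121.1,  42.5]), -1.1) 399 0.04335838734236397
```

Emit:
apply_moves(moves=[{"jaw": 1,"offset": [0,0,0],"rot": [0,0,-7.6]},{"jaw": 1,"offset": [0,0,0],"rot": [0,0,-7.6]},{"jaw": 1,"offset": [-20.4,-39.2,0],"rot": [0,0,0]},{"jaw": 1,"offset": [-20.4,-39.2,0],"rot": [0,0,0]},{"jaw": 1,"offset": [-20.4,-39.2,0],"rot": [0,0,0]}])

```text
time_s: 1.82
eef_pos: [0.2422, 0.4204, 0.2313]
eef_rot: [0.0, 0.034, 0.999, 0.0]
wrist_force: [0.2, 0.6, -0.0]
opening: 1.003
grasp_force: 0.0
```

Emit:
apply_moves(moves=[{"jaw": 1,"offset": [-20.4,-39.2,0],"rot": [0,0,0]},{"jaw": 1,"offset": [-20.4,-39.2,0],"rot": [0,0,0]},{"jaw": 1,"offset": [-20.4,-39.2,0],"rot": [0,0,0]},{"jaw": 1,"offset": [-20.4,-39.2,0],"rot": [0,0,0]},{"jaw": 1,"offset": [-20.4,-39.2,0],"rot": [0,0,0]}])

```text
time_s: 2.45
eef_pos: [0.3304, 0.2177, 0.2316]
eef_rot: [0.001, 0.035, 0.999, 0.0]
wrist_force: [0.9, 1.0, -0.1]
opening: 0.999
grasp_force: 0.0
```

Emit:
apply_moves(moves=[{"jaw": 1,"offset": [-20.4,-39.2,0],"rot": [0,0,0]},{"jaw": 1,"offset": [-20.4,-39.2,0],"rot": [0,0,0]},{"jaw": 1,"offset": [-20.4,-39.2,0],"rot": [0,0,0]},{"jaw": 1,"offset": [-20.4,-39.2,0],"rot": [0,0,0]},{"jaw": 1,"offset": [-20.4,-39.2,0],"rot": [0,0,0]}])

```text
time_s: 3.08
eef_pos: [0.4186, 0.0148, 0.2316]
eef_rot: [0.0, 0.035, 0.999, -0.0]
wrist_force: [1.4, 0.2, 0.3]
opening: 1.001
grasp_force: 0.0
```

Run:
```python
from h import *
o=ctrl.get_obs(); print(o['time_s'],o['eef_pos'].round(4),q2R(o['eef_rot']).round(3),o['wrist_force'],ctrl.pinch_z)
im,d,P=shot('wrist','w1')
ok=d>0
X,Y,Z=P[...,0],P[...,1],P[...,2]
c,s=np.cos(np.radians(-3.9)),np.sin(np.radians(-3.9))
U=(X-.4834)*c+(Y+.0032)*s; V=-(X-.4834)*s+(Y+.0032)*c
b=ok&(abs(U)<.125)&(abs(V)<.085)&(Z>.02)&(Z<.075)
n,lab,st,_=cv2.connectedComponentsWithStats(b.astype(np.uint8))
for i in range(1,n):
  if st[i,4]>150:
    m=lab==i; print(rect(P[m]),'uv',rect(np.stack([U[m],V[m]],1)),st[i,4],Z[m].max())
    q=P[m]; 
    for a in np.arange(.36,.49,.02):
      s2=q[abs(q[:,0]-a)<.004]
      if len(s2): print('  x',a.round(2),'y',s2[:,1].min().round(3),s2[:,1].max().round(3),s2[:,2].max().round(3))
```

```text
3.075 [0.4186 0.0148 0.2316] [[-0.998  0.07   0.001]
 [ 0.07   0.998 -0.   ]
 [-0.001 -0.    -1.   ]] [1.40708268 0.2103209  0.33255614] 0.0187
(array([420.7,  22.3]), array([121.3,  45.2]), -3.2) uv (array([-64.3,  21.2]), array([121.3,  45.2]), 0.7) 3924 0.04267690449610295
  x 0.36 y 0.02 0.042 0.036
  x 0.38 y 0.009 0.047 0.041
  x 0.4 y 0.001 0.038 0.042
  x 0.42 y 0.0 0.033 0.041
  x 0.44 y -0.001 0.035 0.042
  x 0.46 y 0.005 0.042 0.041
  x 0.48 y 0.013 0.037 0.038
(array([515.7,  -2.3]), array([54.8, 47. ]), -3.0) uv (array([32.2,  3.1]), array([54.8, 47. ]), 0.9) 1965 0.055541889471200645
(array([582.8,  44.9]), array([54.8, 46.9]), 1.7) uv (array([95.9, 54.7]), array([54.8, 46.9]), 5.6) 1795 0.05505940508475338
```

View pics/w1.png

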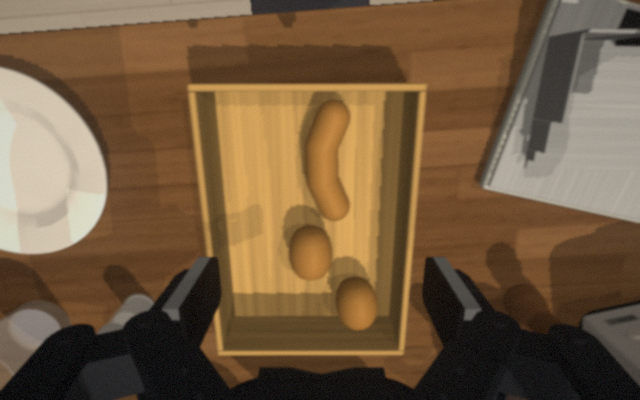

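Emit:
apply_moves(moves=[{"jaw": 1,"offset": [0,2,50],"rot": [0,0,0]},{"jaw": 1,"offset": [0,0,50],"rot": [0,0,0]},{"jaw": 1,"offset": [0,0,50],"rot": [0,0,0]},{"jaw": 1,"offset": [0,0,45],"rot": [0,0,0]},{"jaw": 1,"offset": [0,0,30],"rot": [0,0,0]}])

```text
time_s: 3.75
eef_pos: [0.4172, 0.0187, 0.0045]
eef_rot: [-0.001, 0.035, 0.999, 0.0]
wrist_force: [0.2, -0.6, 0.1]
opening: 1.001
grasp_force: 0.0
```

Emit:
apply_moves(moves=[{"jaw": 0.6,"offset": [0,0,0],"rot": [0,0,0]},{"jaw": 0.3,"offset": [0,0,0],"rot": [0,0,0]},{"jaw": 0.2,"offset": [0,0,0],"rot": [0,0,0]},{"jaw": 0.2,"offset": [0,0,0],"rot": [0,0,0]},{"jaw": 0.2,"offset": [0,0,0],"rot": [0,0,0]}])

```text
time_s: 4.38
eef_pos: [0.4198, 0.018, 0.0081]
eef_rot: [0.002, 0.035, 0.999, -0.0]
wrist_force: [-0.2, 0.4, 7.4]
opening: 0.377
grasp_force: 59.1
```

Emit:
apply_moves(moves=[{"jaw": 0.2,"offset": [0,0,-15],"rot": [0,0,0]},{"jaw": 0.2,"offset": [0,0,-30],"rot": [0,0,0]},{"jaw": 0.2,"offset": [0,0,-35],"rot": [0,0,0]},{"jaw": 0.2,"offset": [0,0,-35],"rot": [0,0,0]},{"jaw": 0.2,"offset": [0,0,-20],"rot": [0,0,0]}])

```text
time_s: 5.0
eef_pos: [0.4194, 0.0181, 0.1443]
eef_rot: [0.002, 0.035, 0.999, -0.001]
wrist_force: [1.0, 0.5, -0.9]
opening: 0.377
grasp_force: 60.1
```

Emit:
apply_moves(moves=[{"jaw": 0.2,"offset": [0,-15,0],"rot": [0,0,0]},{"jaw": 0.2,"offset": [0,-33,0],"rot": [0,0,0]},{"jaw": 0.2,"offset": [-1,-40,0],"rot": [0,0,0]},{"jaw": 0.2,"offset": [-1,-40,0],"rot": [0,0,0]},{"jaw": 0.2,"offset": [-1,-40,0],"rot": [0,0,0]}])

```text
time_s: 5.62
eef_pos: [0.4085, -0.1513, 0.1404]
eef_rot: [-0.0, 0.035, 0.999, 0.0]
wrist_force: [1.4, 0.1, -1.4]
opening: 0.378
grasp_force: 60.1
```

Emit:
apply_moves(moves=[{"jaw": 0.2,"offset": [-1,-40,0],"rot": [0,0,0]},{"jaw": 0.2,"offset": [-1,-40,0],"rot": [0,0,0]},{"jaw": 0.2,"offset": [-1,-40,0],"rot": [0,0,0]},{"jaw": 0.2,"offset": [0,-28,0],"rot": [0,0,0]},{"jaw": 0.2,"offset": [0,-12,0],"rot": [0,0,0]}])

```text
time_s: 6.25
eef_pos: [0.4002, -0.3109, 0.1403]
eef_rot: [-0.001, 0.036, 0.999, 0.0]
wrist_force: [0.2, 1.0, -0.5]
opening: 0.379
grasp_force: 60.1
```

Emit:
apply_moves(moves=[{"jaw": 0.2,"offset": [0,0,25],"rot": [0,0,0]},{"jaw": 0.2,"offset": [0,0,30],"rot": [0,0,0]},{"jaw": 0.2,"offset": [0,0,30],"rot": [0,0,0]},{"jaw": 0.2,"offset": [0,0,20],"rot": [0,0,0]},{"jaw": 0.2,"offset": [0,0,7],"rot": [0,0,0]}])

```text
time_s: 6.88
eef_pos: [0.4003, -0.3078, 0.0275]
eef_rot: [-0.001, 0.035, 0.999, 0.001]
wrist_force: [-0.4, -0.6, -1.2]
opening: 0.379
grasp_force: 60.1
```

Emit:
apply_moves(moves=[{"jaw": 0.2,"offset": [0,0,3],"rot": [0,0,0]},{"jaw": 0.2,"offset": [0,0,2],"rot": [0,0,0]},{"jaw": 0.2,"offset": [0,0,2],"rot": [0,0,0]},{"jaw": 0.2,"offset": [0,0,0],"rot": [0,0,0]},{"jaw": 0.2,"offset": [0,0,0],"rot": [0,0,0]}])

```text
time_s: 7.5
eef_pos: [0.4016, -0.3095, 0.0226]
eef_rot: [0.0, 0.035, 0.999, -0.0]
wrist_force: [-0.4, 0.3, -0.9]
opening: 0.378
grasp_force: 60.1
```

Emit:
apply_moves(moves=[{"jaw": 0.2,"offset": [0,0,3],"rot": [0,0,0]},{"jaw": 0.2,"offset": [0,0,2],"rot": [0,0,0]},{"jaw": 0.2,"offset": [0,0,2],"rot": [0,0,0]},{"jaw": 0.2,"offset": [0,0,0],"rot": [0,0,0]},{"jaw": 0.2,"offset": [0,0,0],"rot": [0,0,0]}])

```text
time_s: 8.12
eef_pos: [0.4014, -0.3093, 0.0153]
eef_rot: [-0.0, 0.035, 0.999, 0.0]
wrist_force: [-0.8, 0.8, -0.3]
opening: 0.375
grasp_force: 60.1
```

Emit:
apply_moves(moves=[{"jaw": 0.4,"offset": [0,0,2],"rot": [0,0,0]},{"jaw": 0.5,"offset": [0,0,0],"rot": [0,0,0]},{"jaw": 0.7,"offset": [0,0,0],"rot": [0,0,0]},{"jaw": 0.9,"offset": [0,0,0],"rot": [0,0,0]},{"jaw": 1,"offset": [0,0,0],"rot": [0,0,0]}])

```text
time_s: 8.75
eef_pos: [0.4015, -0.3094, 0.0134]
eef_rot: [0.0, 0.035, 0.999, -0.0]
wrist_force: [-0.5, 0.7, 0.3]
opening: 0.998
grasp_force: 0.0
```

Emit:
apply_moves(moves=[{"jaw": 1,"offset": [0,0,-20],"rot": [0,0,0]},{"jaw": 1,"offset": [0,0,-50],"rot": [0,0,0]},{"jaw": 1,"offset": [0,0,-60],"rot": [0,0,0]},{"jaw": 1,"offset": [0,0,-60],"rot": [0,0,0]},{"jaw": 1,"offset": [0,0,-30],"rot": [0,0,0]}])

```text
time_s: 9.38
eef_pos: [0.4024, -0.3104, 0.2374]
eef_rot: [0.002, 0.035, 0.999, -0.002]
wrist_force: [-0.4, -0.9, -0.6]
opening: 1.003
grasp_force: 0.0
```

Run:
```python
from h import *
o=ctrl.get_obs(); print(o['time_s'],o['eef_pos'].round(4))
im,d,P=shot('top','t2')
Z=P[...,2];ok=d>0
for r in ctrl.outline_of('top','long_potato_mid'):
  q=P[r['region']&ok&(Z>.02)]; print('long',r['score'],rect(q),q[:,2].max())
b=reg('top','plate')&ok&(Z>.016)&(Z<.03);print('plate',rect(P[b]))
a=im[120:300,140:500,::-1]; cv2.imwrite('pics/t2c.png',cv2.resize(a,None,fx=2.2,fy=2.2))
```

```text
9.375 [ 0.4024 -0.3104  0.2374]
long 0.69 (array([ 591.2, -221.8]), array([35.6, 33.2]), 24.7) 0.08429696454270985
long 0.46 (array([588.1,  43.2]), array([64.7, 44.1]), -4.2) 0.057681168632909285
long 0.42 (array([ 445.6, -302. ]), array([41.1, 31.1]), 21.2) 0.044580877520152606
plate (array([ 439.8, -264.7]), array([192.3,  86.3]), -38.8)
```

View pics/t2c.png

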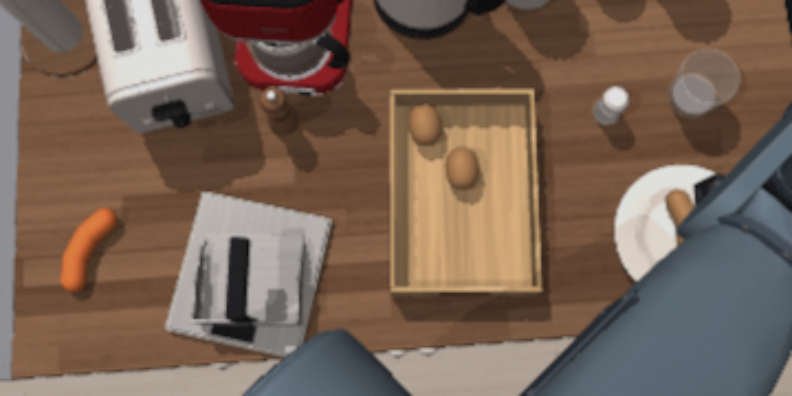

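Potato on the plate, rounds unmoved. Going over to the scoop.

Emit:
apply_moves(moves=[{"jaw": 1,"offset": [4.7,40.3,0],"rot": [0,0,0]},{"jaw": 1,"offset": [4.7,40.3,0],"rot": [0,0,0]},{"jaw": 1,"offset": [4.7,40.3,0],"rot": [0,0,0]},{"jaw": 1,"offset": [4.7,40.3,0],"rot": [0,0,0]},{"jaw": 1,"offset": [4.7,40.3,0],"rot": [0,0,0]}])

```text
time_s: 10.15
eef_pos: [0.3908, -0.1049, 0.2313]
eef_rot: [-0.001, 0.035, 0.999, 0.001]
wrist_force: [0.0, 0.3, -0.2]
opening: 1.0
grasp_force: 0.0
```

Emit:
apply_moves(moves=[{"jaw": 1,"offset": [4.7,40.3,0],"rot": [0,0,0]},{"jaw": 1,"offset": [4.7,40.3,0],"rot": [0,0,0]},{"jaw": 1,"offset": [4.7,40.3,0],"rot": [0,0,0]},{"jaw": 1,"offset": [4.7,40.3,0],"rot": [0,0,0]},{"jaw": 1,"offset": [4.7,40.3,0],"rot": [0,0,0]}])

```text
time_s: 10.78
eef_pos: [0.3813, 0.0973, 0.2315]
eef_rot: [-0.001, 0.035, 0.999, 0.0]
wrist_force: [-0.4, -0.2, -0.1]
opening: 1.0
grasp_force: 0.0
```

Emit:
apply_moves(moves=[{"jaw": 1,"offset": [4.7,40.3,0],"rot": [0,0,0]},{"jaw": 1,"offset": [4.7,40.3,0],"rot": [0,0,0]},{"jaw": 1,"offset": [4.7,40.3,0],"rot": [0,0,0]},{"jaw": 1,"offset": [4.7,40.3,0],"rot": [0,0,0]},{"jaw": 1,"offset": [4.7,40.3,0],"rot": [0,0,0]}])

```text
time_s: 11.4
eef_pos: [0.3718, 0.2995, 0.2312]
eef_rot: [-0.001, 0.035, 0.999, -0.001]
wrist_force: [0.9, 0.2, 0.4]
opening: 1.001
grasp_force: 0.0
```

Run:
```python
from h import *
o=ctrl.get_obs(); print(o['time_s'],o['eef_pos'].round(4),o['q'].round(2))
im,d,P=shot('wrist','w2')
X,Y,Z=P[...,0],P[...,1],P[...,2];ok=d>0
b=ok&(X>.29)&(X<.47)&(Y>.2)&(Y<.4)&(Z>.12)&(Z<.15); print('handle',rect(P[b]),np.median(Z[b]))
b=ok&(X>.29)&(X<.47)&(Y>.2)&(Y<.4)&(Z>.03)&(Z<.1); print('pan walls',rect(P[b]))
b=ok&(X>.25)&(X<.53)&(Y>.17)&(Y<.43)&(Z>.014)&(Z<.024); print('scale',rect(P[b]))
im,d,P=shot('top'); Z=P[...,2]
for r in ctrl.outline_of('top','long_potato_mid'):
  q=P[r['region']&(d>0)&(Z>.02)]; print('long',r['score'],rect(q),q[:,2].max())
b=reg('top','plate')&(d>0)&(Z>.016)&(Z<.03);print('plate',rect(P[b]))
```

```text
11.4 [0.3718 0.2995 0.2312] [ 0.43 -0.04  1.84 -0.    1.34 -1.07]
handle (array([373.4, 300.6]), array([103.2,  23.9]), -4.7) 0.1378308754639429
pan walls (array([379.4, 299.9]), array([140.4, 115.4]), 85.1)
scale (array([393.8, 305.2]), array([198.9, 188.5]), -16.5)
long 0.77 (array([ 403.2, -304.3]), array([121.2,  44.4]), -3.9) 0.046616795158368696
plate (array([ 402.4, -309.2]), array([196.1, 192.4]), -6.6)
```

View pics/w2.png

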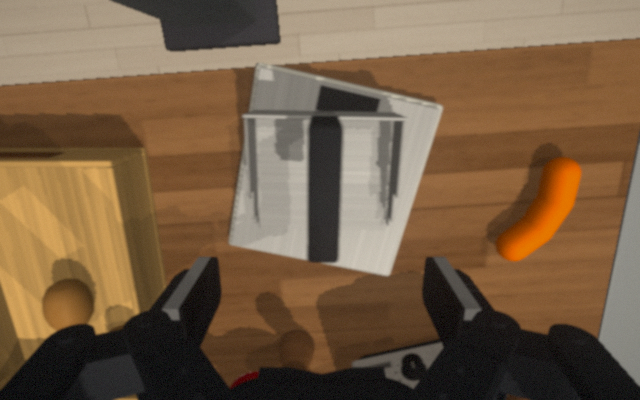

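Handle bar at pixel (323,188), back wall toward the image top, so the mouth points to world +x. Grasping it.

Emit:
apply_moves(moves=[{"jaw": 1,"offset": [-6,1,30],"rot": [0,0,0]},{"jaw": 1,"offset": [-6,0,35],"rot": [0,0,0]},{"jaw": 1,"offset": [0,0,35],"rot": [0,0,0]},{"jaw": 1,"offset": [0,0,20],"rot": [0,0,0]},{"jaw": 1,"offset": [0,0,6],"rot": [0,0,0]}])

```text
time_s: 12.22
eef_pos: [0.3839, 0.297, 0.1053]
eef_rot: [-0.002, 0.035, 0.999, -0.001]
wrist_force: [-0.1, -0.4, -0.0]
opening: 1.001
grasp_force: 0.0
```

Emit:
apply_moves(moves=[{"jaw": 0.7,"offset": [0,0,0],"rot": [0,0,0]},{"jaw": 0.4,"offset": [0,0,0],"rot": [0,0,0]},{"jaw": 0.15,"offset": [0,0,0],"rot": [0,0,0]},{"jaw": 0.1,"offset": [0,0,0],"rot": [0,0,0]},{"jaw": 0.1,"offset": [0,0,0],"rot": [0,0,0]}])

```text
time_s: 12.85
eef_pos: [0.3859, 0.2991, 0.1082]
eef_rot: [0.001, 0.035, 0.999, 0.0]
wrist_force: [-0.2, -0.8, 6.7]
opening: 0.272
grasp_force: 60.5
```

Emit:
apply_moves(moves=[{"jaw": 0.1,"offset": [0,0,-10],"rot": [0,0,0]},{"jaw": 0.1,"offset": [0,0,-25],"rot": [0,0,0]},{"jaw": 0.1,"offset": [0,0,-35],"rot": [0,0,0]},{"jaw": 0.1,"offset": [0,0,-35],"rot": [0,0,0]},{"jaw": 0.1,"offset": [0,0,-15],"rot": [0,0,0]}])

```text
time_s: 13.48
eef_pos: [0.3857, 0.2991, 0.2293]
eef_rot: [0.001, 0.035, 0.999, 0.001]
wrist_force: [0.1, 0.6, -2.1]
opening: 0.267
grasp_force: 59.6
```

Run:
```python
from h import *
im,d,P=shot('wrist','w3')
o=ctrl.get_obs();print(o['eef_pos'].round(4))
v,u=np.mgrid[:400,:640]
K=np.array(ctrl.camera_params('wrist')['K']); M=np.array(ctrl.camera_params('wrist')['mount'])
P=np.stack([(u-K[0,2])/K[0,0]*d,(v-K[1,2])/K[1,1]*d,d],-1)@M[:3,:3].T+M[:3,3]  # tool coords
np.save('w3tool.npy',P)
b=(d>0)&(abs(P[...,1])<.012)&(P[...,0]>-.06)&(P[...,0]<.09)&(P[...,2]<.02)&(P[...,2]>-.06)
n,lab,st,_=cv2.connectedComponentsWithStats(b.astype(np.uint8))
for i in range(1,n):
  if st[i,4]>100:
    q=P[lab==i]; print(st[i],q.min(0).round(4),q.max(0).round(4),np.polyfit(q[:,0],q[:,2],1).round(4), np.polyfit(q[:,0],q[:,1],1).round(4))
```

```text
[0.3861 0.2993 0.2303]
[  286   114    72   260 16523] [-0.0355 -0.012  -0.0388] [0.0639 0.012  0.02  ] [ 0.0552 -0.0299] [0.011 0.   ]
```

View pics/w3.png

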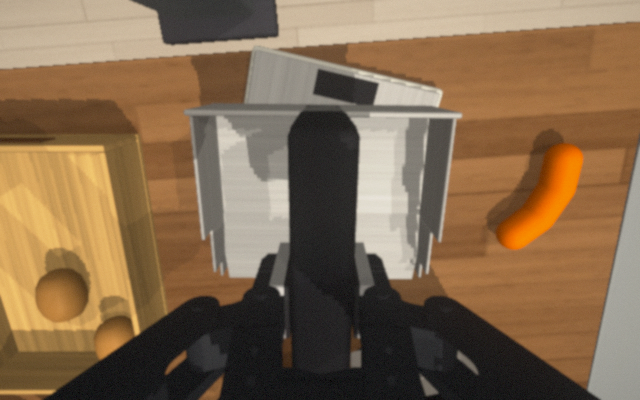

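Run:
```python
from h import *
P=np.load('w3tool.npy')
b=(abs(P[...,1])<.010)&(P[...,0]>-.03)&(P[...,0]<.06)&(P[...,2]<-.02)&(P[...,2]>-.05)
q=P[b]; p=np.polyfit(q[:,0],q[:,2],1); r=q[:,2]-np.polyval(p,q[:,0]); q=q[abs(r)<.003]
print(len(q),np.polyfit(q[:,0],q[:,2],1),q.min(0),q.max(0))
b=(P[...,0]>.05)&(P[...,0]<.075)&(abs(P[...,1])>.02)&(abs(P[...,1])<.08)&(P[...,2]>.02)&(P[...,2]<.06)
q=P[b]; print('back rim',len(q),q.min(0),q.max(0))
for y in np.arange(-.07,.071,.02):
  s=q[abs(q[:,1]-y)<.005]
  if len(s): i=s[:,2].argmin(); print(y.round(2),s[i].round(4))
b=(P[...,0]>-.06)&(P[...,0]<.06)&(abs(P[...,1])>.02)&(abs(P[...,1])<.06)&(P[...,2]>.05)&(P[...,2]<.11)
q=P[b]; print('floor',np.polyfit(q[:,0],q[:,2],1), np.percentile(q,[1,50,99],0))
```

```text
12435 [-0.00027626 -0.02970881] [-0.0299966  -0.0099982  -0.03172866] [ 0.05999829  0.00999972 -0.02756431]
back rim 2305 [ 0.05003753 -0.06881408  0.03453609] [0.06440645 0.07155168 0.05995852]
-0.07 [ 0.0637 -0.067   0.0346]
-0.05 [ 0.0623 -0.0499  0.0351]
-0.03 [ 0.0618 -0.03    0.0345]
0.03 [0.0619 0.0306 0.0348]
0.05 [0.0619 0.0524 0.0348]
0.07 [0.0604 0.0681 0.0351]
floor [0.02896184 0.08430955] [[-0.05503263 -0.05930449  0.08057299]
 [ 0.00987405 -0.02350706  0.0849214 ]
 [ 0.05523344  0.05933491  0.08666719]]
```

Emit:
apply_moves(moves=[{"jaw": 0.1,"offset": [-2.7,-12,0],"rot": [0,0,0]},{"jaw": 0.1,"offset": [-5,-24,0],"rot": [0,0,0]},{"jaw": 0.1,"offset": [-7,-34,0],"rot": [0,0,0]},{"jaw": 0.1,"offset": [-7,-34,0],"rot": [0,0,0]},{"jaw": 0.1,"offset": [-7,-34,0],"rot": [0,0,0]}])

```text
time_s: 14.15
eef_pos: [0.4029, 0.1573, 0.2252]
eef_rot: [-0.002, 0.035, 0.999, -0.0]
wrist_force: [-0.2, -0.1, -2.9]
opening: 0.271
grasp_force: 59.5
```

Emit:
apply_moves(moves=[{"jaw": 0.1,"offset": [-7,-34,0],"rot": [0,0,0]},{"jaw": 0.1,"offset": [-7,-34,0],"rot": [0,0,0]},{"jaw": 0.1,"offset": [-7,-34,0],"rot": [0,0,0]},{"jaw": 0.1,"offset": [-5,-24,0],"rot": [0,0,0]},{"jaw": 0.1,"offset": [-3,-12,0],"rot": [0,0,0]}])

```text
time_s: 14.78
eef_pos: [0.4224, 0.0181, 0.2256]
eef_rot: [-0.002, 0.036, 0.999, 0.0]
wrist_force: [0.7, -0.2, -2.1]
opening: 0.27
grasp_force: 59.5
```

```bash
cat >> h.py <<'E'
def uv(X,Y,x0=.4834,y0=-.0032,a=-3.9):
    c,s=np.cos(np.radians(a)),np.sin(np.radians(a)); return (X-x0)*c+(Y-y0)*s,-(X-x0)*s+(Y-y0)*c
E
python3 - <<'E'
from h import *
o=ctrl.get_obs();print(o['time_s'],o['eef_pos'].round(4),q2R(o['eef_rot']).round(3))
im,d,P=shot('wrist','w4')
X,Y,Z=P[...,0],P[...,1],P[...,2]
U,V=uv(X,Y)
m=(d>0)&(abs(Z-.066)<.005)
for lo,hi in [(-.16,-.12)]:
  for v0 in (-.08,-.04,.04,.08):
    k=m&(U<hi)&(U>lo)&(abs(V-v0)<.01); print('near rim u at v',v0,k.sum(),U[k].min().round(4) if k.any() else '',U[k].max().round(4) if k.any() else '')
for u0 in (-.12,-.06,0,.06,.12):
  for sg in (-1,1):
    k=m&(abs(U-u0)<.01)&(V*sg>.08)&(V*sg<.12)
    if k.sum()>3: print('side rim v at u',u0,sg,k.sum(),np.percentile(V[k],[2,50,98]).round(4))
im,d,P=shot('top','t4'); Z=P[...,2]; U,V=uv(P[...,0],P[...,1])
b=(d>0)&(abs(Z-.066)<.007)&(abs(U)<.16)&(abs(V)<.12); print('bin',rect(P[b]))
b=(d>0)&(abs(U)<.125)&(abs(V)<.085)&(Z>.028)&(Z<.07)
n,lab,st,_=cv2.connectedComponentsWithStats(b.astype(np.uint8))
for i in range(1,n):
  if st[i,4]>50: print(rect(np.stack([U[lab==i],V[lab==i]],1)),st[i,4])
E
```

```text
14.775 [0.4224 0.0181 0.2256] [[-0.997  0.071 -0.003]
 [ 0.071  0.997  0.001]
 [ 0.003  0.    -1.   ]]
near rim u at v -0.08 194 -0.1415 -0.136
near rim u at v -0.04 196 -0.1414 -0.1358
near rim u at v 0.04 167 -0.1412 -0.1364
near rim u at v 0.08 168 -0.1418 -0.1363
side rim v at u -0.12 -1 132 [-0.0975 -0.0943 -0.0918]
side rim v at u -0.12 1 99 [0.0977 0.1001 0.1035]
side rim v at u -0.06 -1 61 [-0.0976 -0.0962 -0.0948]
side rim v at u 0 -1 84 [-0.0974 -0.095  -0.0915]
side rim v at u 0.06 -1 89 [-0.0973 -0.0935 -0.0915]
side rim v at u 0.06 1 119 [0.0979 0.1002 0.1035]
bin (array([483.5,  -2.5]), array([281. , 198.8]), -3.6)
```

View pics/w4.png

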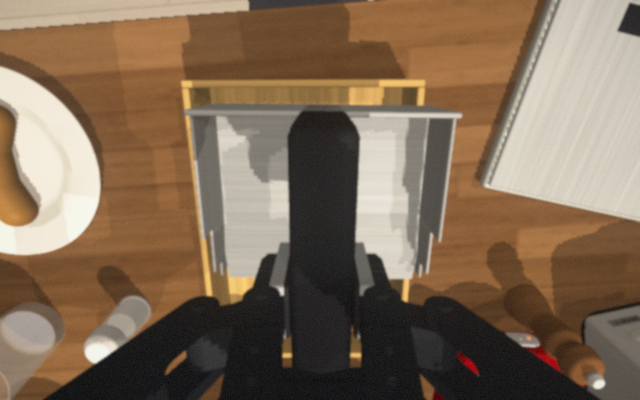

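Wrist view: scoop hangs level over the bin, its back just ahead of the near wall (rim at row ~83), sides clear. Descending.

Emit:
apply_moves(moves=[{"jaw": 0.1,"offset": [0,2,20],"rot": [0,0,0]},{"jaw": 0.1,"offset": [0,0,35],"rot": [0,0,0]},{"jaw": 0.1,"offset": [0,0,35],"rot": [0,0,0]},{"jaw": 0.1,"offset": [0,0,20],"rot": [0,0,0]},{"jaw": 0.1,"offset": [0,0,10],"rot": [0,0,0]}])

```text
time_s: 15.5
eef_pos: [0.4224, 0.0225, 0.1058]
eef_rot: [-0.001, 0.034, 0.999, 0.0]
wrist_force: [0.2, -0.0, -1.7]
opening: 0.271
grasp_force: 59.4
```

Emit:
apply_moves(moves=[{"jaw": 0.1,"offset": [0,0,3],"rot": [0,0,0]},{"jaw": 0.1,"offset": [0,0,2],"rot": [0,0,0]},{"jaw": 0.1,"offset": [0,0,0],"rot": [0,0,0]},{"jaw": 0.1,"offset": [0,0,0],"rot": [0,0,0]},{"jaw": 0.1,"offset": [0,0,0],"rot": [0,0,0]}])

```text
time_s: 16.12
eef_pos: [0.4239, 0.0214, 0.1026]
eef_rot: [0.0, 0.035, 0.999, -0.0]
wrist_force: [-0.2, -0.1, -1.1]
opening: 0.269
grasp_force: 59.4
```

Emit:
apply_moves(moves=[{"jaw": 0.1,"offset": [0,0,4],"rot": [0,0,0]},{"jaw": 0.1,"offset": [0,0,2],"rot": [0,0,0]},{"jaw": 0.1,"offset": [0,0,1],"rot": [0,0,0]},{"jaw": 0.1,"offset": [0,0,0],"rot": [0,0,0]},{"jaw": 0.1,"offset": [0,0,0],"rot": [0,0,0]}])

```text
time_s: 16.75
eef_pos: [0.4237, 0.0214, 0.0953]
eef_rot: [0.0, 0.035, 0.999, -0.0]
wrist_force: [0.1, 0.6, -2.4]
opening: 0.272
grasp_force: 59.5
```

Emit:
apply_moves(moves=[{"jaw": 0.1,"offset": [0,0,1],"rot": [0,0,0]},{"jaw": 0.1,"offset": [0,0,0.5],"rot": [0,0,0]},{"jaw": 0.1,"offset": [0,0,0],"rot": [0,0,0]},{"jaw": 0.1,"offset": [0,0,0],"rot": [0,0,0]},{"jaw": 0.1,"offset": [0,0,0],"rot": [0,0,0]}])

```text
time_s: 17.38
eef_pos: [0.424, 0.0214, 0.0942]
eef_rot: [0.0, 0.035, 0.999, -0.0]
wrist_force: [-2.2, 1.0, 6.7]
opening: 0.27
grasp_force: 60.4
```

Emit:
apply_moves(moves=[{"jaw": 0.1,"offset": [-5,0,-0.5],"rot": [0,0,0]},{"jaw": 0.1,"offset": [-14,0,0],"rot": [0,0,0]},{"jaw": 0.1,"offset": [-18,0,0],"rot": [0,0,0]},{"jaw": 0.1,"offset": [-18,0,0],"rot": [0,0,0]},{"jaw": 0.1,"offset": [-18,0,0],"rot": [0,0,0]}])

```text
time_s: 18.0
eef_pos: [0.4976, 0.0163, 0.0943]
eef_rot: [0.0, 0.035, 0.999, -0.0]
wrist_force: [-3.4, 0.3, 4.7]
opening: 0.271
grasp_force: 60.4
```

```bash
cat > look.py <<'E'
from h import *
import sys
o=ctrl.get_obs();print(o['time_s'],o['eef_pos'].round(4),o['wrist_force'].round(1),'uv tcp',np.round(uv(o['eef_pos'][0],o['eef_pos'][1],y0=-.0012),4))
out=[]
for cam in ['top','scene','wrist']:
    im,d,P=shot(cam,sys.argv[1]+cam)
    for r in ctrl.outline_of(cam,'potato_a_mid'):
        m=r['region']&(d>0)
        if m.any(): q=np.median(P[m],0); print(cam,round(r['score'],2),np.round(r['position']),m.sum(),q.round(3),'uv',np.round(uv(q[0],q[1],y0=-.0012),3))
a=cv2.imread('pics/%stop.png'%sys.argv[1])[150:270,290:410]; b=cv2.imread('pics/%swrist.png'%sys.argv[1])
s=cv2.imread('pics/%sscene.png'%sys.argv[1])[120:280,230:390]
cv2.imwrite('pics/%s.png'%sys.argv[1],np.hstack([cv2.resize(a,(400,400),interpolation=cv2.INTER_CUBIC),cv2.resize(s,(400,400),interpolation=cv2.INTER_CUBIC)]))
E
python3 look.py l5
```

```text
18.0 [0.4976 0.0163 0.0943] [-3.4  0.3  4.7] uv tcp [0.013  0.0184]
scene 0.43 [317. 283.] 3911 [0.387 0.319 0.02 ] uv [-0.118  0.312]
scene 0.37 [353. 209.] 2916 [0.43  0.021 0.034] uv [-0.055  0.019]
wrist 0.75 [624. 320.] 2209 [0.607 0.233 0.016] uv [0.107 0.242]
wrist 0.65 [357. 355.] 298 [0.589 0.033 0.05 ] uv [0.103 0.041]
```

View pics/l5.png

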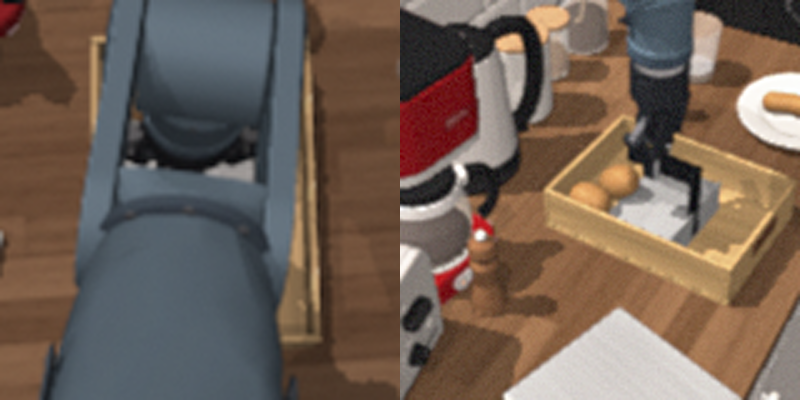

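Scene view: both round potatoes sit just ahead of the lip by the far wall (crop (620,180), (590,195)). I'll continue driving.

Emit:
apply_moves(moves=[{"jaw": 0.1,"offset": [-12,0,0],"rot": [0,0,0]},{"jaw": 0.1,"offset": [-12,0,0],"rot": [0,0,0]},{"jaw": 0.1,"offset": [-10,0,0],"rot": [0,0,0]},{"jaw": 0.1,"offset": [-10,0,0],"rot": [0,0,0]},{"jaw": 0.1,"offset": [-8,0,0],"rot": [0,0,0]}])

```text
time_s: 18.92
eef_pos: [0.5488, 0.0127, 0.0943]
eef_rot: [-0.0, 0.035, 0.999, 0.0]
wrist_force: [-3.2, 0.0, 4.8]
opening: 0.271
grasp_force: 60.5
```

```bash
python3 look.py l6
python3 - <<'E'
import cv2,numpy as np
b=cv2.imread('pics/l6wrist.png')[200:400,120:520]; s=cv2.imread('pics/l6scene.png')[150:240,250:370]
cv2.imwrite('pics/l6b.png',np.hstack([cv2.resize(b,(440,300)),cv2.resize(s,(360,300),interpolation=cv2.INTER_CUBIC)]))
E
```

```text
18.925 [0.5488 0.0127 0.0943] [-3.2  0.   4.8] uv tcp [0.0643 0.0184]
top 0.66 [448. 231.] 2872 [ 0.402 -0.311  0.017] uv [-0.06  -0.314]
scene 0.64 [305. 193.] 163 [0.581 0.054 0.053] uv [0.094 0.062]
wrist 0.73 [392. 251.] 2313 [0.569 0.053 0.05 ] uv [0.082 0.06 ]
```

View pics/l6b.png

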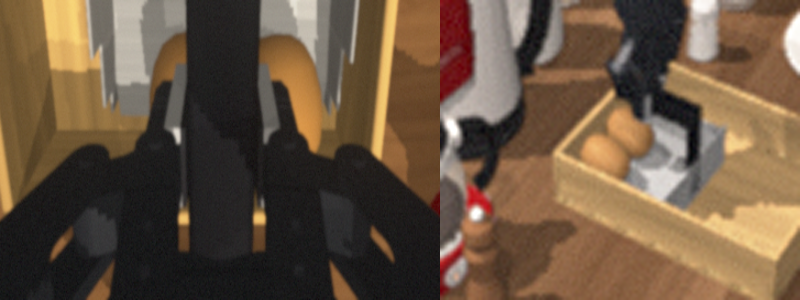

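Both potatoes are riding the ramp, each side of the handle and inside the pan sides. I'll make the last few mm to the wall, then tilt the mouth up.

Emit:
apply_moves(moves=[{"jaw": 0.1,"offset": [-3,0,0],"rot": [0,0,0]},{"jaw": 0.1,"offset": [-2,0,0],"rot": [0,0,0]},{"jaw": 0.1,"offset": [-1,0,0],"rot": [0,0,0]},{"jaw": 0.1,"offset": [-1,0,0],"rot": [0,0,0]},{"jaw": 0.1,"offset": [0,0,0],"rot": [0,0,0]}])

```text
time_s: 19.85
eef_pos: [0.5554, 0.0123, 0.0943]
eef_rot: [0.0, 0.035, 0.999, 0.0]
wrist_force: [-2.2, 0.2, 3.0]
opening: 0.267
grasp_force: 60.3
```

```bash
python3 look.py l7
```

```text
19.85 [0.5554 0.0123 0.0943] [-2.2  0.2  3. ] uv tcp [0.0709 0.0183]
scene 0.54 [305. 197.] 137 [0.583 0.055 0.053] uv [0.096 0.062]
wrist 0.61 [391. 246.] 2654 [0.573 0.052 0.051] uv [0.086 0.059]
```

Emit:
apply_moves(moves=[{"jaw": 0.1,"offset": [5.2,0,-4],"rot": [0,-3.6,0]},{"jaw": 0.1,"offset": [5,0,-3.8],"rot": [0,-3.6,0]},{"jaw": 0.1,"offset": [4.7,0,-4],"rot": [0,-3.6,0]},{"jaw": 0.1,"offset": [4.5,0,-4.3],"rot": [0,-3.6,0]},{"jaw": 0.1,"offset": [4.2,0,-4.6],"rot": [0,-3.6,0]}])

```text
time_s: 20.78
eef_pos: [0.5282, 0.0142, 0.111]
eef_rot: [0.156, 0.034, 0.987, -0.005]
wrist_force: [-1.2, -0.2, -2.6]
opening: 0.274
grasp_force: 59.4
```

```bash
python3 look.py l8
python3 - <<'E'
import cv2,numpy as np
b=cv2.imread('pics/l8wrist.png')[100:400,120:520]; s=cv2.imread('pics/l8scene.png')[150:240,250:370]
cv2.imwrite('pics/l8b.png',np.hstack([cv2.resize(b,(400,300)),cv2.resize(s,(400,300),interpolation=cv2.INTER_CUBIC)]))
E
```

```text
20.775 [0.5282 0.0142 0.111 ] [-1.2 -0.2 -2.6] uv tcp [0.0437 0.0184]
scene 0.69 [321. 202.] 174 [0.522 0.062 0.063] uv [0.034 0.066]
wrist 0.56 [392. 166.] 6256 [0.511 0.055 0.061] uv [0.024 0.058]
```

View pics/l8b.png

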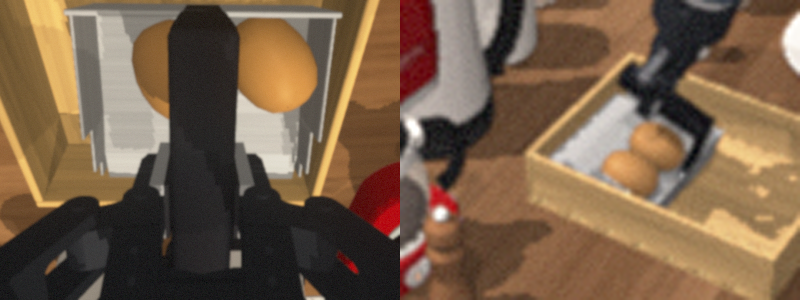

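Both potatoes have rolled to the back of the tilted pan. Now lifting.

Emit:
apply_moves(moves=[{"jaw": 0.1,"offset": [0,0,-15.8],"rot": [0,0,0]},{"jaw": 0.1,"offset": [-7.7,0,-23.8],"rot": [0,0,0]},{"jaw": 0.1,"offset": [-9.3,0,-28.5],"rot": [0,0,0]},{"jaw": 0.1,"offset": [-9.3,0,-28.5],"rot": [0,0,0]},{"jaw": 0.1,"offset": [-6,0,-18.5],"rot": [0,0,0]}])

```text
time_s: 21.7
eef_pos: [0.5257, 0.0141, 0.2333]
eef_rot: [0.157, 0.034, 0.987, -0.006]
wrist_force: [-0.5, -0.8, -3.5]
opening: 0.272
grasp_force: 59.5
```

Emit:
apply_moves(moves=[{"jaw": 0.1,"offset": [0,0,0],"rot": [0,2,0]},{"jaw": 0.1,"offset": [0,0,0],"rot": [0,2.5,0]},{"jaw": 0.1,"offset": [0,0,0],"rot": [0,2.5,0]},{"jaw": 0.1,"offset": [0,0,0],"rot": [0,2.5,0]},{"jaw": 0.1,"offset": [0,0,0],"rot": [0,2.5,0]}])

```text
time_s: 22.32
eef_pos: [0.5252, 0.0142, 0.2314]
eef_rot: [0.051, 0.035, 0.998, -0.002]
wrist_force: [-0.0, -0.6, -3.4]
opening: 0.269
grasp_force: 59.5
```

Emit:
apply_moves(moves=[{"jaw": 0.1,"offset": [0,0,0],"rot": [0,2,0]},{"jaw": 0.1,"offset": [0,0,0],"rot": [0,2,0]},{"jaw": 0.1,"offset": [0,0,0],"rot": [0,2,0]},{"jaw": 0.1,"offset": [0,0,0],"rot": [0,0,0]},{"jaw": 0.1,"offset": [0,0,0],"rot": [0,0,0]}])

```text
time_s: 22.95
eef_pos: [0.5245, 0.0145, 0.2312]
eef_rot: [-0.0, 0.035, 0.999, 0.0]
wrist_force: [0.5, -0.4, -3.2]
opening: 0.27
grasp_force: 59.5
```

```bash
python3 look.py l9
python3 - <<'E'
from h import *
o=ctrl.get_obs();print(q2R(o['eef_rot']).round(3),o['q'].round(2))
im,d=ctrl.camera('wrist');v,u=np.mgrid[:400,:640]
K=np.array(ctrl.camera_params('wrist')['K']); M=np.array(ctrl.camera_params('wrist')['mount'])
P=np.stack([(u-K[0,2])/K[0,0]*d,(v-K[1,2])/K[1,1]*d,d],-1)@M[:3,:3].T+M[:3,3]
b=(abs(P[...,1])<.010)&(P[...,0]>-.03)&(P[...,0]<.06)&(P[...,2]<-.02)&(P[...,2]>-.05)
q=P[b]; p=np.polyfit(q[:,0],q[:,2],1); r=q[:,2]-np.polyval(p,q[:,0]); q=q[abs(r)<.003]
print('bar slope',np.polyfit(q[:,0],q[:,2],1))
for r in ctrl.outline_of('wrist','potato_a_mid'):
  m=r['region']&(d>0);print(r['score'],P[m].min(0),P[m].max(0))
cv2.imwrite('pics/l9b.png',im[:,:,::-1])
E
```

```text
22.95 [0.5245 0.0145 0.2312] [ 0.5 -0.4 -3.2] uv tcp [0.0399 0.0184]
scene 0.61 [326. 174.] 127 [0.493 0.067 0.19 ] uv [0.005 0.068]
wrist 0.58 [396. 165.] 6175 [0.494 0.056 0.189] uv [0.006 0.058]
[[-0.998  0.069  0.   ]
 [ 0.069  0.998 -0.   ]
 [-0.    -0.    -1.   ]] [-0.2   0.07  1.73 -0.    1.34 -1.7 ]
bar slope [ 0.00027575 -0.02969441]
0.95 [-0.01009499  0.0124776  -0.02819366] [0.06192418 0.0688193  0.08622552]
0.55 [-0.09179074  0.21778803  0.10378829] [-0.05143567  0.25539837  0.23017386]
0.53 [-0.17998165 -0.39510395  0.15927473] [-0.07403402 -0.31648221  0.2322816 ]
```

View pics/l9b.png

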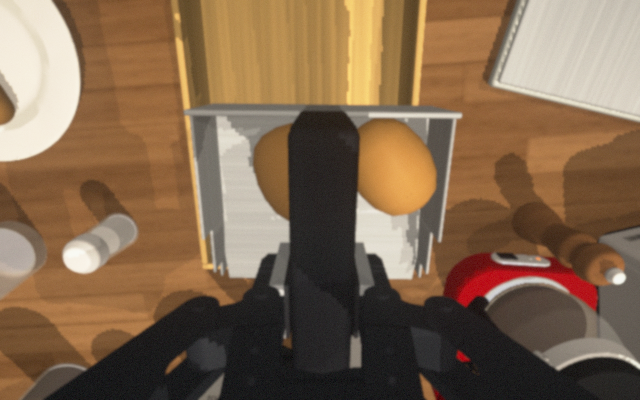

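Emit:
apply_moves(moves=[{"jaw": 0.1,"offset": [2.3,4.4,0],"rot": [0,0,0]},{"jaw": 0.1,"offset": [5.2,9.7,0],"rot": [0,0,0]},{"jaw": 0.1,"offset": [8,15,0],"rot": [0,0,0]},{"jaw": 0.1,"offset": [10.8,20.3,0],"rot": [0,0,0]},{"jaw": 0.1,"offset": [12.7,23.9,0],"rot": [0,0,0]}])

```text
time_s: 23.98
eef_pos: [0.4899, 0.0917, 0.2314]
eef_rot: [-0.0, 0.035, 0.999, 0.0]
wrist_force: [-0.5, 0.6, -2.3]
opening: 0.269
grasp_force: 59.5
```

Emit:
apply_moves(moves=[{"jaw": 0.1,"offset": [12.7,23.9,0],"rot": [0,0,0]},{"jaw": 0.1,"offset": [12.7,23.9,0],"rot": [0,0,0]},{"jaw": 0.1,"offset": [12.7,23.9,0],"rot": [0,0,0]},{"jaw": 0.1,"offset": [12.7,23.9,0],"rot": [0,0,0]},{"jaw": 0.1,"offset": [12.7,23.9,0],"rot": [0,0,0]}])

```text
time_s: 24.6
eef_pos: [0.4344, 0.2155, 0.2315]
eef_rot: [0.0, 0.034, 0.999, 0.0]
wrist_force: [0.5, -0.8, -3.2]
opening: 0.272
grasp_force: 59.5
```

Emit:
apply_moves(moves=[{"jaw": 0.1,"offset": [12.7,23.9,0],"rot": [0,0,0]},{"jaw": 0.1,"offset": [12.2,23,0],"rot": [0,0,0]},{"jaw": 0.1,"offset": [10.8,20.3,0],"rot": [0,0,0]},{"jaw": 0.1,"offset": [7.5,14.1,0],"rot": [0,0,0]},{"jaw": 0.1,"offset": [3.7,7,0],"rot": [0,0,0]}])

```text
time_s: 25.22
eef_pos: [0.3942, 0.3061, 0.2314]
eef_rot: [-0.0, 0.034, 0.999, -0.0]
wrist_force: [0.8, 0.7, -3.3]
opening: 0.267
grasp_force: 59.5
```

Emit:
apply_moves(moves=[{"jaw": 0.1,"offset": [0,0,10],"rot": [0,0,0]},{"jaw": 0.1,"offset": [0,0,25],"rot": [0,0,0]},{"jaw": 0.1,"offset": [0,0,30],"rot": [0,0,0]},{"jaw": 0.1,"offset": [0,0,25],"rot": [0,0,0]},{"jaw": 0.1,"offset": [0,0,15],"rot": [0,0,0]}])

```text
time_s: 25.85
eef_pos: [0.3945, 0.3041, 0.1244]
eef_rot: [-0.001, 0.035, 0.999, -0.001]
wrist_force: [-0.3, 0.1, -3.2]
opening: 0.273
grasp_force: 59.5
```

Emit:
apply_moves(moves=[{"jaw": 0.1,"offset": [0,0,6],"rot": [0,0,0]},{"jaw": 0.1,"offset": [0,0,3],"rot": [0,0,0]},{"jaw": 0.1,"offset": [0,0,2],"rot": [0,0,0]},{"jaw": 0.1,"offset": [0,0,0],"rot": [0,0,0]},{"jaw": 0.1,"offset": [0,0,0],"rot": [0,0,0]}])

```text
time_s: 26.48
eef_pos: [0.3953, 0.3054, 0.1159]
eef_rot: [0.0, 0.035, 0.999, 0.0]
wrist_force: [0.2, -0.1, -3.2]
opening: 0.268
grasp_force: 59.5
```

Contact is expected at z ≈ 0.108.

Emit:
apply_moves(moves=[{"jaw": 0.1,"offset": [0,0,3],"rot": [0,0,0]},{"jaw": 0.1,"offset": [0,0,2],"rot": [0,0,0]},{"jaw": 0.1,"offset": [0,0,1.5],"rot": [0,0,0]},{"jaw": 0.1,"offset": [0,0,1],"rot": [0,0,0]},{"jaw": 0.1,"offset": [0,0,0],"rot": [0,0,0]}])

```text
time_s: 27.1
eef_pos: [0.3952, 0.3052, 0.1083]
eef_rot: [0.0, 0.035, 0.999, 0.0]
wrist_force: [-1.6, -1.1, 3.2]
opening: 0.27
grasp_force: 60.2
```

Touching down. Release, then retreat.

Emit:
apply_moves(moves=[{"jaw": 0.3,"offset": [0,0,0],"rot": [0,0,0]},{"jaw": 0.4,"offset": [0,0,0],"rot": [0,0,0]},{"jaw": 0.6,"offset": [0,0,0],"rot": [0,0,0]},{"jaw": 0.8,"offset": [0,0,0],"rot": [0,0,0]},{"jaw": 1,"offset": [0,0,0],"rot": [0,0,0]}])

```text
time_s: 27.72
eef_pos: [0.395, 0.3052, 0.1079]
eef_rot: [0.0, 0.035, 0.999, 0.0]
wrist_force: [-1.1, 0.3, -0.3]
opening: 0.978
grasp_force: 0.0
```

Emit:
apply_moves(moves=[{"jaw": 1,"offset": [0,0,-10],"rot": [0,0,0]},{"jaw": 1,"offset": [0,0,-20],"rot": [0,0,0]},{"jaw": 1,"offset": [0,0,-35],"rot": [0,0,0]},{"jaw": 1,"offset": [0,0,-40],"rot": [0,0,0]},{"jaw": 1,"offset": [0,0,-20],"rot": [0,0,0]}])

```text
time_s: 28.35
eef_pos: [0.396, 0.3057, 0.2362]
eef_rot: [0.002, 0.035, 0.999, 0.001]
wrist_force: [-0.2, 0.3, 0.5]
opening: 0.995
grasp_force: 0.0
```

Run:
```python
from h import *
o=ctrl.get_obs(); print(o['time_s'],o['eef_pos'].round(4),o['wrist_force'])
im,d,P=shot('wrist','w10')
X,Y,Z=P[...,0],P[...,1],P[...,2];ok=d>0
b=ok&(X>.29)&(X<.49)&(Y>.2)&(Y<.4)&(Z>.125)&(Z<.15); q=P[b];print('handle',rect(q),np.median(q[:,2]),np.polyfit(q[:,0],q[:,2],1))
for r in ctrl.outline_of('wrist','potato_a_mid'):
  q=P[r['region']&ok];print(r['score'],np.median(q,0).round(3))
for n in ['plate','long_potato_mid']:
  pass
im,d,P=shot('top'); 
for r in ctrl.outline_of('top','long_potato_mid'):
  q=P[r['region']&(d>0)&(P[...,2]>.02)]; print('long',r['score'],rect(q))
```

```text
28.35 [0.396  0.3057 0.2362] [-0.17162461  0.25029104  0.50433301]
handle (array([383.3, 306.7]), array([103.2,  24. ]), -4.7) 0.13786473849613565 [0.003482   0.13641357]
0.68 [0.371 0.344 0.065]
long 0.94 (array([ 401.2, -304.6]), array([116.6,  43.1]), -5.3)
```

View pics/w10.png

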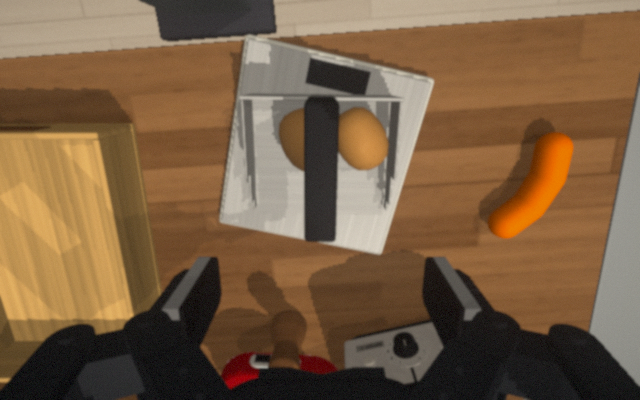

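The scoop is level on the scale with both potatoes inside, at (300,140) and (363,140). The hand is clear.

```bash
python3 -c "
from bench import ctrl
print(ctrl.hand_in())"
```

```text
the job is handed in; nothing more can be done
None
```

The job is handed in (verdict not shown): the long potato is on the plate, and the scoop stands level near the middle of the scale with both round potatoes in it.

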